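# Latch the reservoir carriage on the middle rung

## Task

The reservoir bottle's carriage hangs on its ladder stand with its pawl just below the middle rung. Take the carriage by its top bar and raise it until the pawl has swung past the middle rung, but not past the top one; lower it gently until the pawl hooks over the middle rung, then prove the lock by bearing down on the bar with a steady 15 N or so for about a second (never more than 20 N). Let go, leaving the carriage hooked on the middle rung and the beaker and the roll of tape beside the stand undisturbed.

Things in the scene. Friction and masses are not known exactly. Their poses are not given: they have to be found in the camera images.
- stand: The stand's dark steel base plate, 150 x 130 x 12 mm, fixed to the worktop. Origin on the worktop, midway between the uprights; z up, x away from the bottle (the bottle's tray sticks out to -x).
- handle (a point): Middle of the black grip bar on top of the carriage: round, 14 mm thick, 90 mm long, level, along the stand's y, nothing above it. Posts 8 mm thick at y = +-22.5 mm. A finger guard, 50 (x) by 70 mm, lies under it, its top 23 mm below the bar's axis. The bar is 166 mm straight above the pawl's pin, at x = -22 mm. The bottle's top is about 50 mm lower than the bar.
- pawl: Dark steel pawl on the carriage's pin (its origin); x along its arm (35 mm long, 8 thick, lip 5 deep at the end), z up when level. The tip swings down only; its weighted tail brings it back. Going up, a rung folds it; it is level again once the pin is 37 mm above that rung's axis (it meets the next at 46, passes it at 92). Hooked, the arm lies level on the rung, its pin 9 mm above the rung's axis.
- beaker: Loose glass beaker, 54 mm wide, 67 mm tall, standing left of the stand; origin under its middle. Leave alone.
- label_tape: Loose roll of tape, 72 mm wide, 19 mm high, lying right of the stand; origin under its middle. Leave alone.
- carriage: Aluminium frame with a tray and a bottle (70 mm wide) fixed on it. Origin on the pawl's pin; axes as the stand's. It slides only straight up and down, 130 mm in all, and seats on hard metal. It weighs about 0.55 kg (0.45 to 0.65) and its guides drag with about 7 N, so it stays where it is left: lifting takes about 12 N, pushing down about 2 N.
- ladder: Two upright aluminium rails on the base at y = +-42 mm, 205 mm high; origin and axes as the stand's. Between them a steel strip with three round rungs, 10 mm thick, 58 mm long along y, 55 mm apart, in the plane x = 0. The strip is clamped by hand: the middle rung's axis lies anywhere from 106 to 124 mm above the worktop. This height is not measured: see it or feel for it.
Not all that is in view belongs to the job. Several things look just like the stand: the one meant starts farthest to the robot's left.

How it is judged:
On the way, in this order (a step that is already met when the one before it is completed fails the run):
1. the pawl has swung past the middle rung and is level again above it (z of pawl in the frame of ladder between 0.137 and 0.19 m and angle between pawl's own z axis and vertical below 0.2 rad), for 0.05 s.
2. the pawl is hooked over the middle rung and the carriage is borne down on, with more than 8 N between pawl and rung (z of pawl in the frame of ladder between 0.111 and 0.136 m and angle between pawl's own z axis and vertical below 0.12 rad and contact force between pawl and ladder above 8 N), for 0.4 s.
At the end, for the whole second after the job is handed in: The carriage is at rest with the pawl level (within 0.12 rad) and bearing (over 0.5 N) on the middle rung: its pin 111 to 136 mm above the worktop, which is 9 mm above that rung wherever the strip is clamped (z of pawl in the frame of ladder between 0.111 and 0.136 m and angle between pawl's own z axis and vertical below 0.12 rad and contact force between pawl and ladder above 0.5 N and linear speed of pawl below 0.01 m/s); the robot touches nothing.
It fails at once if more than 30 N between pawl and rungs (slammed down or borne down on too hard) (contact force between pawl and ladder above 30 N).
It fails at once if the pawl is carried past the top rung (z of pawl in the frame of ladder above 0.195 m).
It fails at once if the beaker is displaced by more than 20 mm or tipped (distance of beaker from where it was at the start of the episode above 0.02 m or angle between beaker's own z axis and vertical above 0.4 rad).
It fails at once if the tape is displaced by more than 20 mm (distance of label_tape from where it was at the start of the episode above 0.02 m).
It also fails if it takes over 54 s, if anything falls off the work surface, if the arm or the gripper's body presses on something with over 40 N, if the wrist force passes 120 N, or if a joint passes its speed limit or range.

## Robot

A 6-joint arm with a two-finger parallel gripper is mounted at the origin on a cart in front of the work surface, level with it; the furniture and walls round the work are solid. World frame = base frame: x ahead of the robot, y to its left, z up, the work surface at z = 0. Lengths are in m, angles in rad, forces in N, time in s.
With the tool pointing down it reaches from about 0.35 to 0.975 m from the base axis. Payload 4.9 kg.
Tool frame: the origin (TCP) lies at the very end of the fingers, on their centre line; the grasp point (between the pads) lies 19 mm behind it (ctrl.grasp_offset is the distance from the TCP to the grasp point, in m); z points along the fingers, y is the line along which they close (so a half turn about z gives the same grasp; the last joint's range is limited). The gripper opens to 85 mm and grips with 20 to 120 N. Pads are 22 mm wide; open, the fingers measure 114 mm over their backs; the gripper's body (76 mm by 85 mm) begins 54 mm behind the grasp point. The pads swing forward as they close: fully open they stand 13 mm farther back than shut.
Start: joints at [1.008, 0.053, 1.613, -0, 1.476, -0.119], TCP at [0.268, 0.564, 0.231] pointing down, gripper open.
Joint ranges: [-3.01, 3.01], [-1.01, 2.22], [0.06, 2.58], [-1.02, 4.17], [0.09, 2.62], [-3.14, 3.14]. Speed limits (rad/s): [2.57, 2.57, 3.14, 3.14, 3.14, 3.14].

## Interface

Orientations are given as a rotation vector (axis times angle).
In Python, from station import ctrl, optics gives the robot as it stands.
- The arm moves only by the shell command python3 -m handwheel 'ROWS' [OPENING] [FORCE]. ROWS is JSON, a list of rows, each an object of numbers: "tx", "ty", "tz": the shift along the tool's x, y, z in mm; "roll": the turn about the tool's z in rad. A call has 1 to 12 rows; each row shifts and turns the commanded pose from where the row before left it, along the tool's axes as they then stand; what a row does not reach is not made up. A row lasts 1/12 s, in which the tool goes at most 41.7 mm and 7.16 degrees, less where a joint would pass 70% of its speed; a pose out of reach is approached as far as the arm can. A call with a gripper value outside its range is refused whole. OPENING is the finger opening in mm, from 0 to 85.4, set as the call begins (- or left out, the last holds). The fingers move at their own pace and stop on an object; FORCE is the grip in N (left out, the last holds). Time passes only in rows, so rows that do not move let the fingers close. It gives the time, the measured TCP pose, the force, the opening and the grip force at its end, in the units of the state.
- ctrl.get_obs(): the state, without advancing time (a new reading comes with each control period).
- optics.get_image(name): name is "side" or "top" or "wrist"; returns (picture, depth): 384x512x3 uint8, red, green, blue; 384x512 float32, m along the optical axis (not along the pixel's ray), 0 where there is no reading.
- optics.camera_params(name): a dict with "mtx" (3x3 intrinsics, pixels), "k1" (the pictures are not rectified: a ray, as slopes to the right and down, at radius r is drawn at 1 + k1 r^2 times it, then the intrinsics apply), "extrinsics" (4x4, takes a point from camera to world coordinates); the wrist camera has in their place "tool_from_camera" (4x4, takes a point from camera to tool coordinates, whose origin is the TCP and whose axes are the flange's). Camera axes: x right, y down, z forward; pixel columns grow to the right and rows downward; lengths in m; the calibration is good to about 2 mm. A picture is of the moment at which its call begins: read the wrist's pose just before it. camera_params takes no time and is no camera call.
- ctrl.finish_job(): hands the job in; it is judged then, once.
The state is a dict: "t": time; "q": joint angles; "dq": joint speeds; "effort": joint torques, N m; "tool_pos": TCP position; "tool_rot": TCP orientation; "contact_force": force on the tool from outside, world axes, zero at the start; "wrist_torque": the same for the moment, N m; "opening": finger opening in m; "grip_force": force on a finger pad.
Only numpy, scipy, OpenCV 4.12 (cv2) and the standard library are available. Lean on these libraries where they do the work, as an engineer would, in place of code of your own. Each camera call takes 0.05 s, during which the arm holds its last target. There are 200 camera calls.

## Working session

There is one attempt and no reset: what is moved stays moved. The work goes in short steps, Python scripts to look and compute and a shell command to move; the robot and the scene stay as the last step left them, time stands still between calls to the robot, and variables do not carry over. Pictures are saved under pics/ and viewed, at most 10 in all, crops included, and the job is handed in when it is done.

```bash
ls; mkdir -p pics; cat > h.py <<'E'
import numpy as np, cv2
from station import ctrl, optics
from scipy.spatial.transform import Rotation as R
def snap(n):
    o=ctrl.get_obs(); im,d=optics.get_image(n); p=optics.camera_params(n)
    if n=='wrist':
        T=np.eye(4);T[:3,:3]=R.from_rotvec(o['tool_rot']).as_matrix();T[:3,3]=o['tool_pos'];E=T@np.array(p['tool_from_camera'])
    else: E=np.array(p['extrinsics'])
    h,w=d.shape; uv=np.mgrid[0:h,0:w][::-1].reshape(2,-1).T.astype(np.float64).reshape(-1,1,2)
    s=cv2.undistortPoints(uv,np.array(p['mtx'],float),np.array([p['k1'],0,0,0.]))[:,0].reshape(h,w,2)
    P=np.dstack([s[...,0]*d,s[...,1]*d,d])@E[:3,:3].T+E[:3,3]
    P[d==0]=np.nan
    cv2.imwrite(f'pics/{n}_{o["t"]:.2f}.png',im[...,::-1]); np.save(f'pics/{n}.npy',P)
    return im,P,E
E
python3 - <<'E'
from h import *
ims=[]
for n in('side','top','wrist'):
    im,P,E=snap(n); ims.append(im); print(n,E.round(3).tolist())
o=ctrl.get_obs();print(o['t'],o['tool_rot'],o['contact_force'],o['opening'])
cv2.imwrite('pics/st.png',np.hstack(ims[:2])[...,::-1])
E
ls pics
```

```text
pics
side [[0.969, -0.089, 0.229, 0.392], [-0.245, -0.358, 0.901, -0.891], [0.002, -0.93, -0.369, 0.566], [0.0, 0.0, 0.0, 1.0]]
top [[0.108, -0.965, 0.238, 0.345], [-0.994, -0.105, 0.024, 0.093], [0.002, -0.239, -0.971, 1.516], [0.0, 0.0, 0.0, 1.0]]
wrist [[0.43, 0.867, 0.254, 0.204], [0.903, -0.412, -0.122, 0.595], [-0.002, 0.282, -0.96, 0.372], [0.0, 0.0, 0.0, 1.0]]
0.15 [-6.91311019e-01 -3.06404309e+00  2.43258832e-03] [-0.84266105  0.27601928 -0.10320069] 0.08518125922382831
side.npy
side_0.00.png
st.png
top.npy
top_0.05.png
wrist.npy
wrist_0.10.png
```

View pics/side_0.00.png

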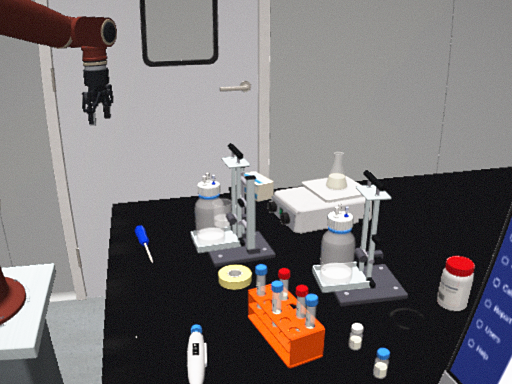

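View pics/top_0.05.png

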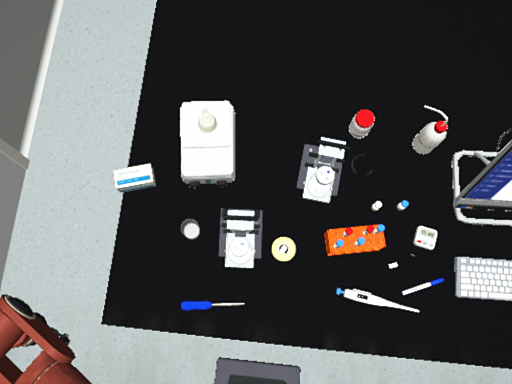

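The side view shows the target stand on the left, with its bar at about (235,152) and its base at (240,248). The tape is at (235,276). In the top view the target is at (240,237), the beaker at (190,229) and the tape at (284,249). The other stand, at (320,172), is the decoy.

```bash
python3 - <<'E'
from h import *
t=np.load('pics/top.npy');s=np.load('pics/side.npy')
im=cv2.imread('pics/top_0.05.png');si=cv2.imread('pics/side_0.00.png')
Z=t[200:275,175:300]
for r in range(202,272,4): print(r,' '.join('%4.0f'%(1000*z) for z in t[r,214:268:3,2]))
# base plate
m=(abs(t[...,2]-.012)<.006);m[:,:214]=0;m[:,268:]=0;m[:203]=0;m[272:]=0
g=im.max(2); m&=(g>25)
p=t[m][:,:2].astype(np.float32);print('base',len(p),cv2.minAreaRect(p))
for n,P in(('side',s),('top',t)):
  Q=P.reshape(-1,3);I=(si if n=='side' else im).reshape(-1,3)
  k=(Q[:,2]>.22)&(Q[:,2]<.36)&(abs(Q[:,0]-.57)<.12)&(abs(Q[:,1]-.1)<.15)
  q=Q[k];dk=I[k].max(1)<60
  print(n,k.sum(),dk.sum(),q[dk].mean(0),q[dk].min(0),q[dk].max(0))
print('ctr',t[237,240],'beaker',t[229,190],'tape',t[249,284-9])
big=cv2.resize(si[135:265,180:290],None,fx=5,fy=4.6,interpolation=cv2.INTER_CUBIC);cv2.imwrite('pics/crop.png',big)
cv2.imwrite('pics/cropt.png',cv2.resize(im[195:280,170:310],None,fx=5.5,fy=5.5,interpolation=cv2.INTER_CUBIC))
E
```

```text
202  nan   -4   -4   -1   -3   -2   -0    1    1   -6   -1   -3   -2   -8    2   -1    2   -2
206   -3   -4    3    5    1    0    4   -2   -8   -3    2    4   -0   -0    1   -1   -6    3
210   -8    0   -5  202  203  228  230  228  231  231  226  230   14  206  205  210   11   -2
214    2    5    9  254  259  231  232  226  224  226  233  231  226  nan  206  204   -2    2
218   -1   -2   14  255  258  258  262  259  258  263  260  256  260  262  260    8  nan    3
222   -7    6   13   16  111  229  232  227  228  231  235  232  233  231  125    8   -2   -5
226   -2   -1    9  145  143  232  227  225  226  230  227  227  230  142  151  146   -1   -7
230   -0    0    7   49   50   40   79   98   87   10    5   96   93   47   47   13    4   -1
234    4    3    9    8   11   36   33   90   91   91   99   37   39   51   11   10   -4    4
238    3   -0    8   12   43   36   37  185  181  181  129   41   34   44    7    7    1   -0
242    0   -4   12    9   48  122  180  184  183  201  181  184   32   45   12    8    2    2
246    1    3   11    9   51  135  179  197  184  182  173  181  1
[... 362 characters left out ...]
0   76   38   30   -1   -2   -5    2    2
266   -4   -5    1   -2   -4   37   43   48   47   48   52   45   51    3    2   -1    0   -6
270    2   -5   -2    1   -2   -7    2   -0   -4    2   -0    1   -6    1    6   -5    3    1
base 493 ((0.5831149220466614, 0.12258418649435043), (0.18351244926452637, 0.1327173411846161), 3.816537618637085)
side 366 100 [0.59421396 0.10962639 0.25604195] [0.58675951 0.07353355 0.24850894] [0.60344899 0.16667493 0.25966561]
top 537 137 [0.59530663 0.1256842  0.2591437 ] [0.58741852 0.08028189 0.25078117] [0.60488945 0.16918235 0.26737902]
ctr [0.55752922 0.12034041 0.17984759] beaker [0.59048565 0.27767897 0.02240467] tape [0.55889367 0.01416192 0.01321368]
```

View pics/crop.png

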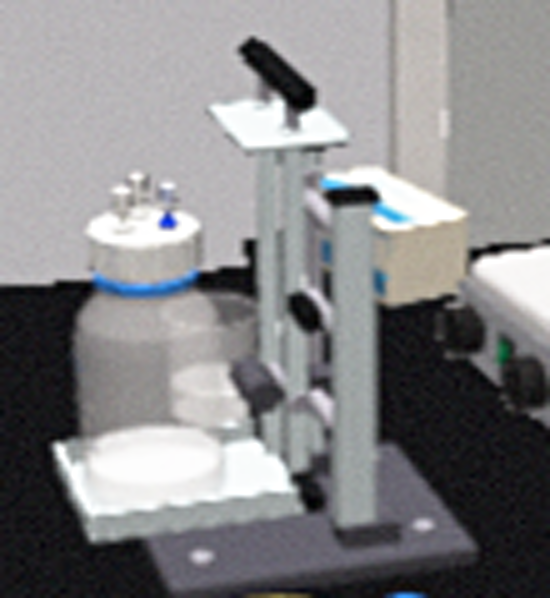

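View pics/cropt.png

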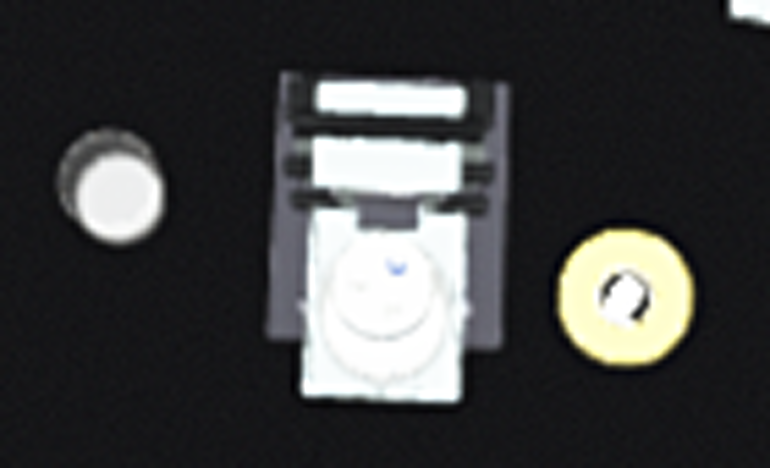

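The crops show the black bar on its two posts. The pawl is visible at about crop (255,385) with rungs behind it. The beaker and tape are well clear. Next I'll fit the bar.

```bash
python3 - <<'E'
from h import *
im=cv2.imread('pics/top_0.05.png');t=np.load('pics/top.npy')
si=cv2.imread('pics/side_0.00.png');s=np.load('pics/side.npy')
for P,I,zl in((t,im,.245),(s,si,.24)):
  k=(P[...,2]>zl)&(P[...,2]<.3)&(abs(P[...,0]-.595)<.03)&(abs(P[...,1]-.12)<.1)&(I.max(2)<70)
  q=P[k];c=np.median(q,0);x,y=q[:,0],q[:,1]
  vx,vy,x0,y0=cv2.fitLine(q[:,:2].astype(np.float32),cv2.DIST_HUBER,0,.01,.01).ravel()
  a=np.arctan2(-vx,vy) if vy>0 else np.arctan2(vx,-vy)
  u=(q[:,:2]-[x0,y0])@[vx,vy];l,h=np.percentile(u,[1,99])
  print(len(q),c,'stand yaw',a,'len',h-l,'mid',np.array([x0,y0])+(l+h)/2*np.array([vx,vy]),'z pct',np.percentile(q[:,2],[5,50,95]))
M=R.from_rotvec(ctrl.get_obs()['tool_rot']).as_matrix();print(M.round(3).tolist())
p=np.load('pics/wrist.npy');
E
```

```text
143 [0.59513027 0.12699282 0.25932149] stand yaw 0.062294915 len 0.08793094841795016 mid [0.59487154 0.12430906] z pct [0.25369783 0.25932149 0.26330723]
103 [0.59367591 0.10817809 0.25648632] stand yaw 0.096478544 len 0.08594329886818694 mid [0.59236112 0.1180545 ] z pct [0.25008479 0.25648632 0.25927354]
[[-0.903, 0.429, -0.001], [0.429, 0.903, -0.001], [0.0, -0.002, -1.0]]
```

```bash
python3 -m handwheel '[{"tz":-15,"roll":0.118},{"tz":-15,"roll":0.118},{"tz":-15,"roll":0.118},{"tz":-15,"roll":0.118},{"tz":-15,"roll":0.118},{"tz":-15,"roll":0.118},{"tz":-15,"roll":0.118},{"tz":-15,"roll":0.118},{"roll":0.118}]' 60
python3 -m handwheel '[{"tx":-33,"ty":21},{"tx":-33,"ty":21},{"tx":-33,"ty":21},{"tx":-33,"ty":21},{"tx":-33,"ty":21},{"tx":-33,"ty":21},{"tx":-33,"ty":21},{"tx":-33,"ty":21},{"tx":-33,"ty":21},{"tx":-33,"ty":21},{},{}]'
cat >> h.py <<'E'
def togo(x,y,z,a):
    o=ctrl.get_obs();M=R.from_rotvec(o['tool_rot']).as_matrix()
    ang=np.arctan2(M[1,1],M[0,1]); print('t',o['t'],'pos',o['tool_pos'].round(4) if hasattr(o['tool_pos'],'round') else o['tool_pos'],'F',np.round(o['contact_force'],2),'roll',ang-a,'mm',(1000*M.T@(np.array([x,y,z])-o['tool_pos'])).round(1))
E
python3 -c "
from h import *
togo(.594,.122,.36,.07)"
```

```text
t 0.15 pos [0.2681 0.564  0.2303] F [-0.84  0.28 -0.1 ] roll 1.0569864880551763 mm [-484.1 -259.5 -129.4]$[0]: bad value
$[0]: bad value
```

```bash
python3 -m handwheel '[{"tx":0,"ty":0,"tz":-15,"roll":0.118}]' 60; echo; python3 -m handwheel '[{"tz":-15}]'; echo; python3 -m handwheel '[{"roll":0.118}]'
```

```text
t: 0.23
tool_pos: [0.2672, 0.5626, 0.2419]
tool_rot: [-0.873, -3.016, 0.012]
contact_force: [0.1, 1.0, -0.4]
opening: 0.0753
grip_force: 0.0

$[0]: bad value
$[0]: bad value
```

```bash
python3 -m handwheel '[{"tx":0,"ty":0,"tz":-15,"roll":0.118},{"tx":0,"ty":0,"tz":-15,"roll":0.118},{"tx":0,"ty":0,"tz":-15,"roll":0.118},{"tx":0,"ty":0,"tz":-15,"roll":0.118},{"tx":0,"ty":0,"tz":-15,"roll":0.118},{"tx":0,"ty":0,"tz":-15,"roll":0.118},{"tx":0,"ty":0,"tz":-15,"roll":0.118},{"tx":0,"ty":0,"tz":-10,"roll":0.118}]' 60 >/dev/null
python3 -m handwheel '[{"tx":-33,"ty":21,"tz":0,"roll":0},{"tx":-33,"ty":21,"tz":0,"roll":0},{"tx":-33,"ty":21,"tz":0,"roll":0},{"tx":-33,"ty":21,"tz":0,"roll":0},{"tx":-33,"ty":21,"tz":0,"roll":0},{"tx":-33,"ty":21,"tz":0,"roll":0},{"tx":-33,"ty":21,"tz":0,"roll":0},{"tx":-33,"ty":21,"tz":0,"roll":0},{"tx":-33,"ty":21,"tz":0,"roll":0},{"tx":-33,"ty":21,"tz":0,"roll":0},{"tx":0,"ty":0,"tz":0,"roll":0},{"tx":0,"ty":0,"tz":0,"roll":0}]'
python3 -c "
from h import *
togo(.594,.122,.36,.07)"
```

```text
t: 1.9
tool_pos: [0.5001, 0.2471, 0.3606]
tool_rot: [-2.152, -2.288, 0.002]
contact_force: [-0.1, 0.9, 0.3]
opening: 0.0598
grip_force: 0.0
t 1.9 pos [0.5001 0.2471 0.3606] F [-0.05  0.88  0.35] roll -0.008804732564403048 mm [-130.7   86.1    0.5]
```

```bash
python3 -m handwheel '[{"tx":-32,"ty":21,"tz":0,"roll":0},{"tx":-32,"ty":21,"tz":0,"roll":0},{"tx":-32,"ty":21,"tz":0,"roll":0},{"tx":-32,"ty":21,"tz":0,"roll":0},{"tx":-3,"ty":2,"tz":0,"roll":0},{"tx":0,"ty":0,"tz":0,"roll":0},{"tx":0,"ty":0,"tz":0,"roll":0}]'
python3 - <<'E'
from h import *
togo(.594,.122,.36,.07)
im,P,E=snap('wrist')
cv2.imwrite('pics/w1.png',im[...,::-1])
k=(P[...,2]>.245)&(P[...,2]<.275)&(abs(P[...,0]-.595)<.04)&(abs(P[...,1]-.12)<.08)&(im.max(2)<70)
q=P[k];print(len(q))
vx,vy,x0,y0=cv2.fitLine(q[:,:2].astype(np.float32),cv2.DIST_HUBER,0,.01,.01).ravel()
u=(q[:,:2]-[x0,y0])@[vx,vy];l,h=np.percentile(u,[1,99])
print('yaw',np.arctan(-vx/vy),'len',h-l,'mid',np.array([x0,y0])+(l+h)/2*np.array([vx,vy]),np.percentile(q[:,2],[5,50,95]))
E
```

```text
t: 2.48
tool_pos: [0.5931, 0.125, 0.3611]
tool_rot: [-2.146, -2.293, 0.0]
contact_force: [-0.6, 0.6, -0.2]
opening: 0.0601
grip_force: 0.0
t 2.4833 pos [0.5931 0.125  0.3611] F [-0.64  0.58 -0.21] roll -0.003874877751198033 mm [-3.   0.7  1.1]
631
yaw 0.038290698 len 0.08908451375563649 mid [0.59811112 0.12376176] [0.25669075 0.25903302 0.26044812]
```

View pics/w1.png

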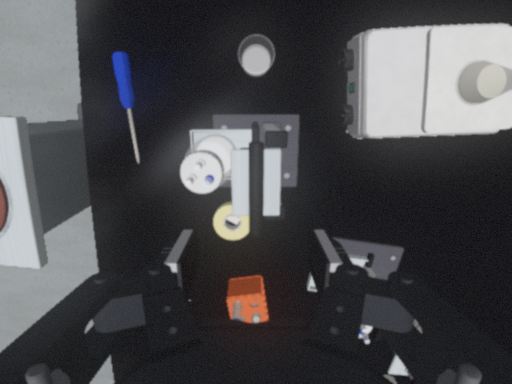

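The wrist view shows the bar as a vertical dark rod from about (257,125) to (255,235), centred between the open fingers. It measures 89 mm against the stated 90. Its top is at z≈0.259, so the axis is at about 0.252.

```bash
python3 -m handwheel '[{"tx":-1,"ty":4,"tz":15,"roll":0.016},{"tx":0,"ty":0,"tz":20,"roll":0},{"tx":0,"ty":0,"tz":20,"roll":0},{"tx":0,"ty":0,"tz":15,"roll":0},{"tx":0,"ty":0,"tz":15,"roll":0},{"tx":0,"ty":0,"tz":12,"roll":0},{"tx":0,"ty":0,"tz":10,"roll":0},{"tx":0,"ty":0,"tz":10,"roll":0},{"tx":0,"ty":0,"tz":8,"roll":0},{"tx":0,"ty":0,"tz":0,"roll":0},{"tx":0,"ty":0,"tz":0,"roll":0}]'
python3 - <<'E'
from h import *
togo(.597,.124,.236,.05)
im,P,E=snap('side')
cv2.imwrite('pics/s2.png',cv2.resize(im[90:265,165:305],None,fx=4,fy=3.4,interpolation=cv2.INTER_CUBIC)[...,::-1])
E
```

```text
t: 3.45
tool_pos: [0.5977, 0.1228, 0.2361]
tool_rot: [-2.166, -2.275, 0.0]
contact_force: [-0.3, -0.3, -0.5]
opening: 0.0597
grip_force: 0.0
t 3.45 pos [0.5977 0.1228 0.2361] F [-0.34 -0.31 -0.5 ] roll -0.0012175633635286773 mm [ 1.2 -0.7  0.1]
```

View pics/s2.png

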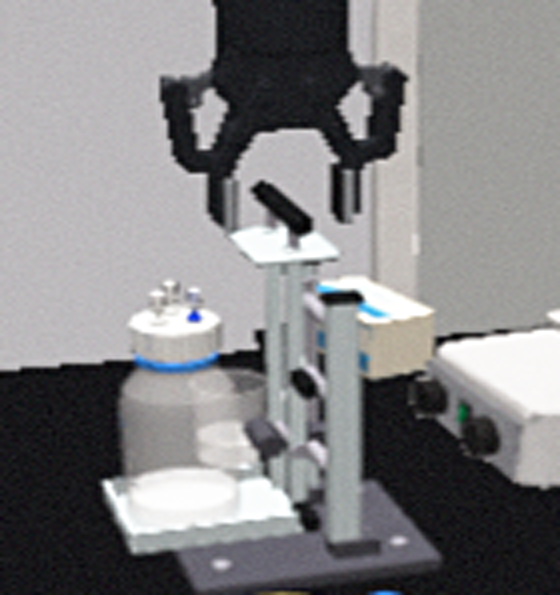

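The fingers straddle the bar, with tips at about (230,220) and (345,215) and the bar at (280,205) between them. I'll close the gripper.

```bash
python3 -m handwheel '[{"tx":0,"ty":0,"tz":0,"roll":0},{"tx":0,"ty":0,"tz":0,"roll":0},{"tx":0,"ty":0,"tz":0,"roll":0},{"tx":0,"ty":0,"tz":0,"roll":0},{"tx":0,"ty":0,"tz":0,"roll":0},{"tx":0,"ty":0,"tz":0,"roll":0},{"tx":0,"ty":0,"tz":0,"roll":0},{"tx":0,"ty":0,"tz":0,"roll":0},{"tx":0,"ty":0,"tz":0,"roll":0},{"tx":0,"ty":0,"tz":0,"roll":0}]' 8 60
```

```text
t: 4.33
tool_pos: [0.5958, 0.1228, 0.2357]
tool_rot: [-2.163, -2.273, 0.007]
contact_force: [-5.9, -0.7, 1.5]
opening: 0.0117
grip_force: 58.4
```

```bash
python3 -m handwheel '[{"tx":0,"ty":-1,"tz":0,"roll":0},{"tx":0,"ty":-1,"tz":0,"roll":0},{"tx":0,"ty":0,"tz":-2,"roll":0},{"tx":0,"ty":0,"tz":-3,"roll":0},{"tx":0,"ty":0,"tz":-3,"roll":0},{"tx":0,"ty":0,"tz":-3,"roll":0},{"tx":0,"ty":0,"tz":0,"roll":0}]'
python3 - <<'E'
from h import *
im,P,E=snap('side')
k=(P[...,2]>.24)&(P[...,2]<.31)&(abs(P[...,0]-.594)<.03)&(abs(P[...,1]-.12)<.06)
I=im.astype(int); w=(I.min(2)>120)&(abs(P[...,0]-.6)<.06)&(abs(P[...,1]-.12)<.07)&(P[...,2]>.215)&(P[...,2]<.26)
print(w.sum(),np.median(P[w],0) if w.any() else '')
P0=np.load('pics/top.npy')
cv2.imwrite('pics/s3.png',cv2.resize(im[90:265,165:305],None,fx=4,fy=3.4,interpolation=cv2.INTER_CUBIC)[...,::-1])
E
```

```text
t: 4.92
tool_pos: [0.5957, 0.1228, 0.2447]
tool_rot: [-2.166, -2.275, 0.001]
contact_force: [4.2, 0.8, -11.4]
opening: 0.0121
grip_force: 58.6
251 [0.59227464 0.10338535 0.23600095]
```

View pics/s3.png

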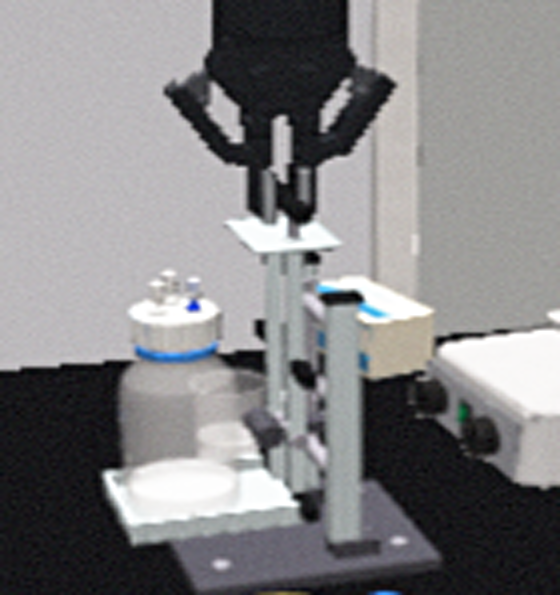

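The carriage rose with the gripper: the guard plate is now at (280,235), the lift force is 11.4 N and there's no slip. Pin height is about 0.095 m, so I'll raise it to about 0.164 m. That clears the middle rung at any clamp height and stays well under 0.195 m.

```bash
python3 -m handwheel '[{"tx":0,"ty":0.7,"tz":-3,"roll":0},{"tx":0,"ty":0,"tz":-6,"roll":0},{"tx":0,"ty":0,"tz":-6,"roll":0},{"tx":0,"ty":0,"tz":-6,"roll":0},{"tx":0,"ty":0,"tz":-6,"roll":0},{"tx":0,"ty":0,"tz":-5,"roll":0},{"tx":0,"ty":0,"tz":-4,"roll":0},{"tx":0,"ty":0,"tz":0,"roll":0}]'; python3 -m handwheel '[{"tx":0,"ty":0,"tz":-4,"roll":0},{"tx":0,"ty":0,"tz":-6,"roll":0},{"tx":0,"ty":0,"tz":-6,"roll":0},{"tx":0,"ty":0,"tz":-6,"roll":0},{"tx":0,"ty":0,"tz":-4,"roll":0},{"tx":0,"ty":0,"tz":-3,"roll":0},{"tx":0,"ty":0,"tz":0,"roll":0},{"tx":0,"ty":0,"tz":0,"roll":0}]'
python3 - <<'E'
from h import *
im,P,E=snap('side')
cv2.imwrite('pics/s4.png',cv2.resize(im[90:265,165:305],None,fx=4,fy=3.4,interpolation=cv2.INTER_CUBIC)[...,::-1])
E
```

```text
t: 5.63
tool_pos: [0.5958, 0.1228, 0.2844]
tool_rot: [-2.166, -2.275, 0.002]
contact_force: [-2.6, -0.1, -8.7]
opening: 0.0119
grip_force: 59.3
t: 6.3
tool_pos: [0.5958, 0.1228, 0.3135]
tool_rot: [-2.166, -2.275, 0.001]
contact_force: [-6.7, -0.7, -9.9]
opening: 0.0121
grip_force: 59.4
```

View pics/s4.png

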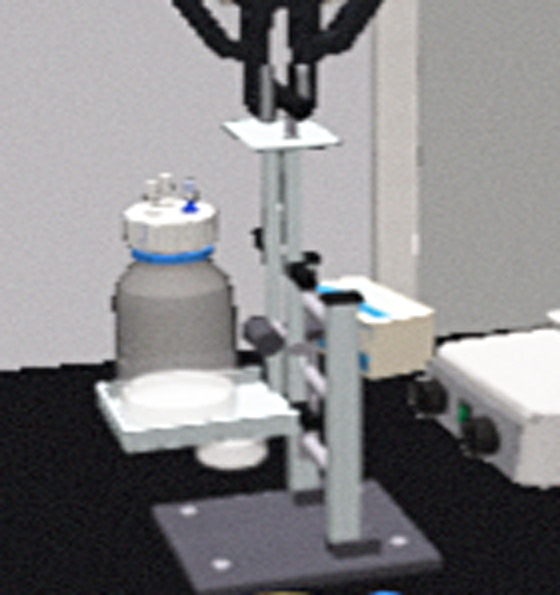

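The pawl is now at about (262,333), above the middle rung at (313,380) and near the top rung at (313,310). I'll lower slowly and watch the force.

```bash
python3 -m handwheel '[{"tx":0,"ty":-0.7,"tz":1,"roll":0},{"tx":0,"ty":0,"tz":2,"roll":0},{"tx":0,"ty":0,"tz":2,"roll":0},{"tx":0,"ty":0,"tz":2,"roll":0},{"tx":0,"ty":0,"tz":2,"roll":0},{"tx":0,"ty":0,"tz":2,"roll":0},{"tx":0,"ty":0,"tz":2,"roll":0},{"tx":0,"ty":0,"tz":2,"roll":0},{"tx":0,"ty":0,"tz":2,"roll":0},{"tx":0,"ty":0,"tz":2,"roll":0},{"tx":0,"ty":0,"tz":1,"roll":0},{"tx":0,"ty":0,"tz":0,"roll":0}]'; python3 -m handwheel '[{"tx":0,"ty":0,"tz":1,"roll":0},{"tx":0,"ty":0,"tz":1,"roll":0},{"tx":0,"ty":0,"tz":0,"roll":0}]'
```

```text
t: 7.35
tool_pos: [0.5959, 0.1228, 0.297]
tool_rot: [2.165, 2.274, 0.004]
contact_force: [-8.6, -1.0, -0.8]
opening: 0.0121
grip_force: 60.5
t: 7.6
tool_pos: [0.5959, 0.1228, 0.2952]
tool_rot: [2.165, 2.274, 0.004]
contact_force: [-9.6, -1.1, 0.4]
opening: 0.0118
grip_force: 60.5
```

```bash
python3 -m handwheel '[{"tx":0,"ty":0,"tz":1,"roll":0},{"tx":0,"ty":0,"tz":1,"roll":0},{"tx":0,"ty":0,"tz":0,"roll":0}]'
```

```text
t: 7.85
tool_pos: [0.5959, 0.1228, 0.2932]
tool_rot: [2.165, 2.274, 0.003]
contact_force: [-9.6, -1.8, -0.1]
opening: 0.0122
grip_force: 60.5
```

```bash
python3 -m handwheel '[{"tx":0,"ty":-1,"tz":1,"roll":0},{"tx":0,"ty":0,"tz":1,"roll":0},{"tx":0,"ty":0,"tz":1,"roll":0},{"tx":0,"ty":0,"tz":0,"roll":0}]';python3 -m handwheel '[{"tx":0,"ty":0,"tz":1,"roll":0},{"tx":0,"ty":0,"tz":0,"roll":0}]'; python3 -m handwheel '[{"tx":0,"ty":0,"tz":1,"roll":0},{"tx":0,"ty":0,"tz":0,"roll":0}]'
```

```text
t: 8.18
tool_pos: [0.5959, 0.1228, 0.2906]
tool_rot: [2.163, 2.272, 0.007]
contact_force: [-6.0, -1.2, -0.5]
opening: 0.0122
grip_force: 60.5
t: 8.35
tool_pos: [0.5959, 0.1228, 0.2897]
tool_rot: [2.163, 2.272, 0.007]
contact_force: [-5.2, -1.5, -0.5]
opening: 0.0118
grip_force: 60.5
t: 8.52
tool_pos: [0.596, 0.1228, 0.2887]
tool_rot: [2.163, 2.272, 0.007]
contact_force: [-5.7, -1.0, 1.3]
opening: 0.0118
grip_force: 60.5
```

```bash
python3 -m handwheel '[{"tx":0,"ty":0,"tz":1,"roll":0},{"tx":0,"ty":0,"tz":0,"roll":0}]'
```

```text
t: 8.68
tool_pos: [0.5959, 0.1228, 0.2877]
tool_rot: [2.163, 2.272, 0.007]
contact_force: [-7.2, -1.3, 1.3]
opening: 0.0119
grip_force: 60.5
```

```bash
python3 -m handwheel '[{"tx":0,"ty":0,"tz":1,"roll":0},{"tx":0,"ty":0,"tz":1,"roll":0},{"tx":0,"ty":0,"tz":1,"roll":0},{"tx":0,"ty":0,"tz":0,"roll":0}]'
```

```text
t: 9.02
tool_pos: [0.5959, 0.1228, 0.2846]
tool_rot: [2.163, 2.272, 0.007]
contact_force: [-5.5, -0.2, 0.1]
opening: 0.0118
grip_force: 60.5
```

```bash
python3 -m handwheel '[{"tx":0,"ty":0,"tz":1,"roll":0},{"tx":0,"ty":0,"tz":0,"roll":0}]'
```

```text
t: 9.18
tool_pos: [0.5959, 0.1228, 0.2836]
tool_rot: [2.163, 2.272, 0.007]
contact_force: [-6.2, -0.7, -0.1]
opening: 0.0119
grip_force: 60.5
```

```bash
python3 -m handwheel '[{"tx":0,"ty":0,"tz":1,"roll":0},{"tx":0,"ty":0,"tz":0,"roll":0}]'
```

```text
t: 9.35
tool_pos: [0.5959, 0.1228, 0.2826]
tool_rot: [2.163, 2.272, 0.007]
contact_force: [-6.9, -1.3, 1.5]
opening: 0.0121
grip_force: 60.5
```

```bash
python3 -m handwheel '[{"tx":0,"ty":0,"tz":1,"roll":0},{"tx":0,"ty":0,"tz":0.5,"roll":0},{"tx":0,"ty":0,"tz":0,"roll":0}]'
```

```text
t: 9.6
tool_pos: [0.5959, 0.1228, 0.2811]
tool_rot: [2.163, 2.272, 0.007]
contact_force: [-6.7, -1.0, -0.1]
opening: 0.0122
grip_force: 60.5
```

```bash
python3 -m handwheel '[{"tx":0,"ty":0,"tz":0.5,"roll":0},{"tx":0,"ty":0,"tz":0,"roll":0}]'
```

```text
t: 9.77
tool_pos: [0.5959, 0.1228, 0.2807]
tool_rot: [2.163, 2.272, 0.007]
contact_force: [-6.9, -0.5, 1.1]
opening: 0.0117
grip_force: 60.6
```

```bash
python3 -m handwheel '[{"tx":0,"ty":0,"tz":0.5,"roll":0},{"tx":0,"ty":0,"tz":0.5,"roll":0},{"tx":0,"ty":0,"tz":0.5,"roll":0},{"tx":0,"ty":0,"tz":0,"roll":0}]'
```

```text
t: 10.1
tool_pos: [0.5959, 0.1228, 0.2796]
tool_rot: [2.163, 2.272, 0.007]
contact_force: [-6.8, -1.7, 2.3]
opening: 0.012
grip_force: 60.7
```

```bash
python3 -m handwheel '[{"tx":0,"ty":0,"tz":0.5,"roll":0},{"tx":0,"ty":0,"tz":0,"roll":0}]'
```

```text
t: 10.27
tool_pos: [0.596, 0.1228, 0.2796]
tool_rot: [2.163, 2.272, 0.007]
contact_force: [-7.8, -0.9, 3.7]
opening: 0.0121
grip_force: 60.8
```

Contact: the height stalled at 0.2796 while the force rose. That puts the pin at about 0.130 m, which is in the hooked range.

```bash
python3 -m handwheel '[{"tx":0,"ty":0,"tz":0.5,"roll":0},{"tx":0,"ty":0,"tz":0.5,"roll":0},{"tx":0,"ty":0,"tz":0,"roll":0},{"tx":0,"ty":0,"tz":0,"roll":0}]'
```

```text
t: 10.6
tool_pos: [0.596, 0.1228, 0.2795]
tool_rot: [2.163, 2.272, 0.008]
contact_force: [-9.5, -1.0, 6.0]
opening: 0.012
grip_force: 61.1
```

```bash
python3 -m handwheel '[{"tx":0,"ty":0,"tz":0.5,"roll":0},{"tx":0,"ty":0,"tz":0.5,"roll":0},{"tx":0,"ty":0,"tz":0.5,"roll":0},{"tx":0,"ty":0,"tz":0.5,"roll":0},{"tx":0,"ty":0,"tz":0,"roll":0}]'
```

```text
t: 11.02
tool_pos: [0.596, 0.1228, 0.2793]
tool_rot: [2.162, 2.271, 0.009]
contact_force: [-12.0, -3.2, 10.8]
opening: 0.0118
grip_force: 61.6
```

```bash
python3 -m handwheel '[{"tx":0,"ty":0,"tz":0.5,"roll":0},{"tx":0,"ty":0,"tz":0.5,"roll":0},{"tx":0,"ty":0,"tz":0.5,"roll":0},{"tx":0,"ty":0,"tz":0,"roll":0},{"tx":0,"ty":0,"tz":0,"roll":0}]'
```

```text
t: 11.43
tool_pos: [0.5961, 0.1228, 0.2792]
tool_rot: [2.162, 2.271, 0.01]
contact_force: [-13.5, -2.1, 14.6]
opening: 0.0119
grip_force: 62.1
```

```bash
python3 -m handwheel '[{"tx":0,"ty":0,"tz":0.5,"roll":0},{"tx":0,"ty":0,"tz":0,"roll":0},{"tx":0,"ty":0,"tz":0,"roll":0},{"tx":0,"ty":0,"tz":0,"roll":0},{"tx":0,"ty":0,"tz":0,"roll":0},{"tx":0,"ty":0,"tz":0,"roll":0},{"tx":0,"ty":0,"tz":0,"roll":0},{"tx":0,"ty":0,"tz":0,"roll":0},{"tx":0,"ty":0,"tz":0,"roll":0},{"tx":0,"ty":0,"tz":0,"roll":0},{"tx":0,"ty":0,"tz":0,"roll":0},{"tx":0,"ty":0,"tz":0,"roll":0}]'; python3 - <<'E'
from h import *
im,P,E=snap('side')
cv2.imwrite('pics/s5.png',cv2.resize(im[90:265,165:305],None,fx=4,fy=3.4,interpolation=cv2.INTER_CUBIC)[...,::-1])
E
```

```text
t: 12.43
tool_pos: [0.5961, 0.1228, 0.2791]
tool_rot: [2.162, 2.271, 0.01]
contact_force: [-16.1, -2.4, 16.6]
opening: 0.0121
grip_force: 62.2
```

View pics/s5.png

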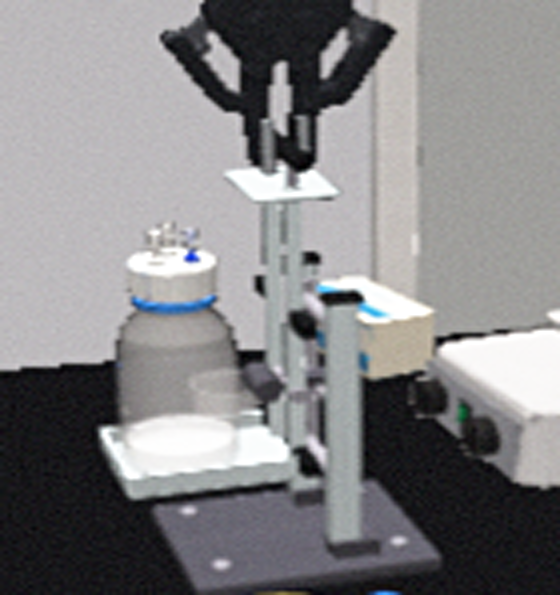

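The pawl at (262,380) lies level on the middle rung and holds 16 N. I'll ease to a light push, then open.

```bash
python3 -m handwheel '[{"tx":0,"ty":-0.5,"tz":-0.5,"roll":0},{"tx":0,"ty":-0.5,"tz":-0.5,"roll":0},{"tx":0,"ty":-0.5,"tz":-0.5,"roll":0},{"tx":0,"ty":-0.5,"tz":-0.5,"roll":0},{"tx":0,"ty":0,"tz":-0.5,"roll":0},{"tx":0,"ty":0,"tz":0,"roll":0}]'
```

```text
t: 12.98
tool_pos: [0.596, 0.1228, 0.2792]
tool_rot: [2.16, 2.269, 0.015]
contact_force: [-3.3, -1.6, 7.0]
opening: 0.012
grip_force: 61.3
```

Still 7 N down, with little side load. I'll open.

```bash
python3 -m handwheel '[{"tx":0,"ty":0,"tz":0,"roll":0},{"tx":0,"ty":0,"tz":0,"roll":0},{"tx":0,"ty":0,"tz":0,"roll":0},{"tx":0,"ty":0,"tz":0,"roll":0},{"tx":0,"ty":0,"tz":0,"roll":0},{"tx":0,"ty":0,"tz":0,"roll":0},{"tx":0,"ty":0,"tz":0,"roll":0}]' 60 60
```

```text
t: 13.57
tool_pos: [0.5927, 0.1227, 0.2705]
tool_rot: [-2.166, -2.275, 0.0]
contact_force: [-0.2, -0.1, -0.1]
opening: 0.06
grip_force: 0.0
```

```bash
python3 -m handwheel '[{"tx":0,"ty":1.5,"tz":0,"roll":0},{"tx":0,"ty":1.5,"tz":0,"roll":0},{"tx":0,"ty":0,"tz":0,"roll":0},{"tx":0,"ty":0,"tz":-5,"roll":0},{"tx":0,"ty":0,"tz":-10,"roll":0},{"tx":0,"ty":0,"tz":-15,"roll":0},{"tx":0,"ty":0,"tz":-20,"roll":0},{"tx":0,"ty":0,"tz":-20,"roll":0},{"tx":0,"ty":0,"tz":-20,"roll":0},{"tx":0,"ty":0,"tz":-10,"roll":0},{"tx":0,"ty":0,"tz":0,"roll":0},{"tx":0,"ty":0,"tz":0,"roll":0}]' 72
python3 - <<'E'
from h import *
im,P,E=snap('side');a=im[90:265,165:305]
im2,P2,E2=snap('top');b=im2[190:365-0,165:305]
c=np.hstack([a,b]);cv2.imwrite('pics/s6.png',cv2.resize(c,None,fx=2.8,fy=3.4,interpolation=cv2.INTER_CUBIC)[...,::-1])
E
```

```text
t: 14.57
tool_pos: [0.596, 0.1228, 0.372]
tool_rot: [2.165, 2.274, 0.002]
contact_force: [0.4, 0.6, -0.3]
opening: 0.0719
grip_force: 0.0
```

View pics/s6.png

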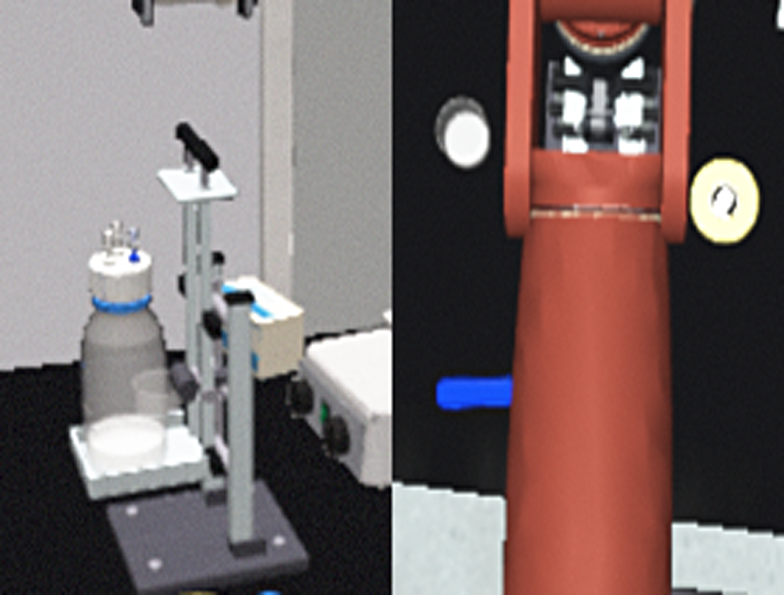

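The carriage stayed at its hooked height after release: guard plate at (195,183), as before. The bar is free, and the beaker (465,135) and tape (725,200) haven't moved. Handing in.

```bash
python3 -c "
from station import ctrl
print(ctrl.finish_job())"
```

```text
the job is handed in; nothing more can be done
None
```

I handed the job in with the carriage hooked on the middle rung: the lock held about 16.6 N for a second, and the beaker and tape are undisturbed. The hand-in gave no verdict, and I couldn't measure the pawl's resting load after letting go.

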